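# Close the balance's draught lid and tare it

### The arm

A 6-joint arm with a two-finger parallel gripper is mounted at the origin on the work surface. World frame = base frame: x ahead of the robot, y to its left, z up, the work surface at z = 0. Lengths are in mm, angles in rad, forces in N, time in s.
With the tool pointing down it reaches from about 350 to 975 mm from the base axis. Payload 7.1 kg.
Tool frame: the origin (TCP) lies on the centre line of the jaws, within the pads' length; the fingertips stand 25 mm ahead of it and the grasp point (between the pads) lies 6 mm ahead of it (ctrl.nose_length is the distance from the TCP to the fingertips, in mm); x points along the fingers, y is the direction in which the jaws open and shut, and the axes are right-handed (so a half turn about x gives the same grasp; the last joint's range is limited). The gripper opens to 88 mm and grips with 3 to 60 N. Pads are 20 mm wide; open, the fingers measure 115 mm over their backs; the gripper's body (75 mm by 178 mm) begins 61 mm behind the grasp point.
Start: joints at [1.271, 0.423, 1.63, -0, 1.089, -0.019], TCP at [173.171, 600.514, 247.675] pointing down, gripper open.
Joint ranges: [-3, 3], [-0.9, 2.11], [0.09, 2.58], [-1.31, 4.45], [0.11, 2.69], [-2.54, 2.54]. Speed limits (rad/s): [2.39, 2.39, 3.01, 3.14, 3.14, 3.14].

### API

Orientations are given as a rotation vector (axis times angle).
In Python, from workcell import ctrl gives the robot as it stands.
- The arm moves only by the tool arm_command, never from a script. Its argument "deltas" is a list of rows, each a list of 4 numbers: the shift along the tool's x, y, z in m, then the turn about the tool's x in rad. In form: [[tx, ty, tz, yaw], ...]. A call has 1 to 10 rows; each row shifts and turns the pose as measured when the row begins, along the tool's axes as they then stand; what a row does not reach is not made up. A row lasts 1/10 s, in which the tool goes at most 50 mm and 8.59 degrees, less where a joint would pass 70% of its speed; a pose out of reach is approached as far as the arm can. A call is refused whole if a number of a shift passes 0.05 or a number of a turn 0.15, either way. A call with a gripper value outside its range is refused whole. "hand" is the finger opening in m, from 0 to 0.0878, set as the call begins (left out, the last holds). The fingers move at their own pace and stop on an object; the grip force is fixed at half the most. Time passes only in rows, so rows that do not move let the fingers close. It gives the time, the measured TCP pose, the force and the opening at its end, in the units of the state.
- ctrl.get_obs(): the state, without advancing time (a new reading comes with each control period).
- ctrl.get_image(name): name is "scene" or "side" or "wrist"; returns the picture (400x640x3 uint8, red, green, blue); there is no depth.
- ctrl.get_calibration(name): a dict with "fx", "fy", "cx", "cy" (pixels), "R" (3x3) and "t" (3): a world point X has camera coordinates R X + t. Camera axes: x right, y down, z forward; pixel columns grow to the right and rows downward; lengths in mm; the calibration is good to about 2 mm. The wrist camera is an equidistant fisheye: a pixel r from the principal point sees the ray r / f radians off the axis. A picture is of the moment at which its call begins: read the wrist's pose just before it. get_calibration takes no time and is no camera call; for the wrist camera it gives the pose at the moment of the call.
- ctrl.close_job(): hands the job in, once; it reports no verdict.
The state is a dict: "t": time; "qpos": joint angles; "qvel": joint speeds; "joint_torque": joint torques, N m; "ee_pos": TCP position; "orientation": TCP orientation; "ft_force": force on the tool from outside, world axes, zero at the start; "moment": the same for the moment, N m; "width": finger opening in mm.
Only numpy, scipy, OpenCV 4.12 (cv2) and the standard library are available. Lean on these libraries where they do the work, as an engineer would, in place of code of your own. Each camera call takes 0.05 s, during which the arm holds its last target.

### The job

Get the lab balance ready for weighing using only the fingertips: gently push the sliding blue-framed draught lid fully shut over the weighing chamber. Then press the green tare key on the grey hand terminal all the way down, hold it there for about half a second and let it come back up. Do not press the red key at all, or the green one before the lid is shut, do not pick up or shift the terminal or the beaker on the pan, and leave everything else on the bench as it stands.

Things in the scene. Friction and masses are not known exactly. Their poses are not given: they have to be found in the camera images.
- balance: White lab balance, 200 (x) x 350 (y) x 214 mm high with its lid, fixed to the bench. Origin at the centre of its underside, z up; its front faces -x. The +y half is the weighing chamber with clear walls and a round pan (pan top 62 mm above the bench); the -y half is a solid white electronics housing, flat top 188 mm above the bench, 180 (x) x 165 (y) mm, on which the opened lid lies. The two side rails on the top reach 190 mm.
- lid (a joint): Opening of the draught lid in m: 0 = fully shut against its stop over the chamber, 0.13 = fully open over the housing. It slides along the balance's y axis: opening moves it to -y, shutting to +y. It stays where it is left; it takes about 1.5 N of friction plus 6 N per m/s to slide. The lid is a flat plate, 180 (x) x 170 (y) x 22 mm, underside 192 mm and top 214 mm above the bench, blue frame with a clear pane flush in its top: no handle, it is pushed on the edge.
- lid_edge (a point): Middle of the lid's outer (-y) upright edge face, the face to push on to shut it; moves with the lid. It lies half way up the edge, 203 mm above the bench (15 mm above the housing's top); the edge extends 90 mm either way along x. Axes parallel to the balance's: push along +y. With the lid shut this point is 2 mm to the -y side of the balance's origin.
- terminal: Loose grey hand terminal of the balance, 100 (x) x 130 (y) x 30 mm, 0.6 to 1.4 kg, lying flat on the bench to the left or right of the balance. Origin at the centre of its underside, z up. A greenish display strip along its far (+x) side; two round keys on its near side, green (tare) 30 mm to +y and red (off) 30 mm to -y of the middle, both 18 mm to -x, each in a black collar 44 mm across whose top is 42 mm above the bench. It is turned by up to 0.4 rad.
- tare_key_top (a point): Centre of the top face of the green tare key (28 mm across), facing up; moves with the key. With the key up it is 52 mm above the bench, 10 mm above its collar (4 mm above it when fully down). Shut fingertips are enough to press it without reaching the red key, whose centre is 60 mm away.
- tare_key (a joint): Travel of the green tare key in m: 0 = up, 0.006 = fully down (about 1.2 N to start, 4 N at the bottom; springs back by itself). It counts as pressed beyond 0.0045.
- off_key_top (a point): Centre of the top face of the red off key (28 mm across), same height as the green one. Not to be pressed.
- off_key (a joint): Travel of the red off key in m: 0 = up, 0.006 = fully down.
- beaker: Clear glass beaker standing on the pan inside the chamber, 68 mm across, 90 mm high, rim 152 mm above the bench (40 mm under the lid). Origin at the centre of its underside.
- cup: Clear plastic cup, 72 mm across, 85 mm high, standing on the bench on the other side of the balance from the terminal. Origin at the centre of its underside.
- cylinder: Measuring cylinder with a square yellow foot (70 mm) and a yellow collar, 194 mm high. Origin at the centre of its underside.
- reagent: Amber bottle, 60 mm across, 140 mm high. Origin at the centre of its underside.
- salt_jar: White jar with a blue cap, 64 mm across, 80 mm high. Origin at the centre of its underside.
- spatula: Small lab spatula 170 mm long, lying on the bench. Origin at its middle, underneath; x along it.
There are look-alikes about, which are no part of the job. What is shaped like the terminal but turquoise is not meant.

How it is judged:
By the outcome, as a careful person would: the job done as asked, in the order asked, and still so for the second after the job is handed in, with the robot touching nothing.
It also fails if it takes over 45 s, if anything falls off the work surface, if the arm or the gripper's body presses on something with over 40 N, if the wrist force passes 120 N, or if a joint passes its speed limit or range.

## Working session

There is one attempt and no reset: what is moved stays moved. The work goes in short steps, Python scripts to look and compute and a tool call to move; the robot and the scene stay as the last step left them, time stands still between calls to the robot, and variables do not carry over. Pictures are saved under pics/ and viewed, and the job is handed in when it is done.

Besides the shell and the picture viewer there is one more tool, called after "Request:" as name(argument=value, ...), one argument or row to a line, values as JSON. arm_command: Moves the arm, as the interface text tells. Its arguments: {"type":"object","properties":{"deltas":{"type":"array","items":{"type":"array","items":{"type":"number"}}},"hand":{"type":"number"}},"required":["deltas"]}

```bash
mkdir -p pics; ls
python3 - <<'E'
from workcell import ctrl
import cv2
o=ctrl.get_obs(); print(o)
for n in ["scene","side","wrist"]:
    c=ctrl.get_calibration(n); print(n,c)
    cv2.imwrite(f"pics/{n}0.png",ctrl.get_image(n)[:,:,::-1])
print(ctrl.nose_length)
E
```

```text
pics
{'t': 0.0, 'qpos': array([ 1.27098724e+00,  4.23858271e-01,  1.63068308e+00,  3.79284230e-05,
        1.08858472e+00, -1.89814779e-02]), 'qvel': array([-0.00102835,  0.00068594,  0.00225051, -0.00156839,  0.00031933,
        0.00056276]), 'joint_torque': array([-2.25233656e-03, -5.44630373e+01, -2.73664963e+01,  6.42812415e-02,
        2.26934039e-02, -1.04188605e-04]), 'ee_pos': array([173.0225473 , 600.03855013, 246.89350133]), 'orientation': array([ 0.21926454,  1.55980822, -0.2216408 ]), 'ft_force': array([ 0.70176563,  0.20649202, -0.31673256]), 'moment': array([-0.03045618, -0.01870111, -0.00699291]), 'width': 87.67261240392158}
scene {'fx': 469.14789525315547, 'fy': 469.14789525315547, 'cx': 322.1195707443458, 'cy': 201.98666147809686, 'R': array([[-0.72040946,  0.69349369, -0.0087589 ],
       [ 0.59180639,  0.6080924 , -0.52913971],
       [-0.36162882, -0.38638083, -0.84848951]]), 't': array([ 391.06122071, -253.74984731, 2090.49395385])}
side {'fx': 473.48292105991476, 'fy': 473.48292105991476, 'cx': 323.04355587545854, 'cy': 201.91130100976977, 'R': array([[-0.99841235, -0.05214529,  0.02129924],
       [-0.04886649,  0.61378437, -0.7879599 ],
       [ 0.02801525, -0.78774971, -0.61535805]]), 't': array([ 542.48068945,  104.18831677, 1727.21678796])}
wrist {'fx': 309.70691628693146, 'fy': 309.70691628693146, 'cx': 320.7462973398114, 'cy': 199.35517923863952, 'R': array([[ 0.27796896,  0.96058922, -0.00126444],
       [ 0.91774051, -0.26518046,  0.29568849],
       [ 0.28369987, -0.08335265, -0.95528358]]), 't': array([-624.04562486,  -35.11713631,  391.59296923])}
25.0
```

View pics/scene0.png

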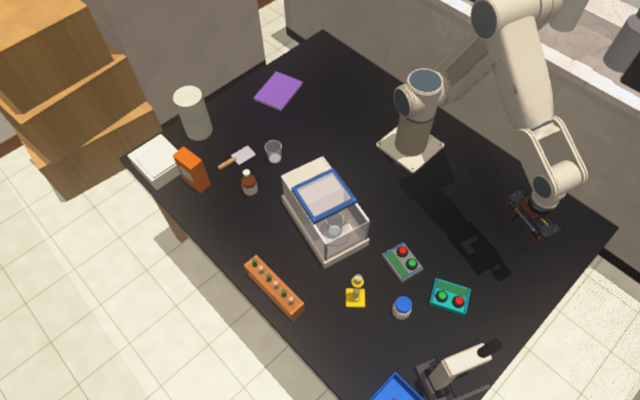

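View pics/side0.png

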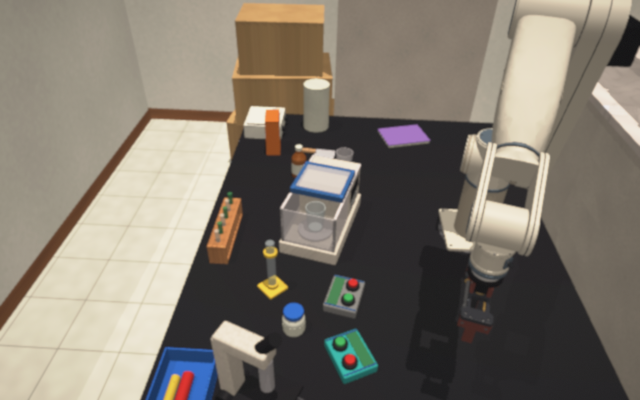

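View pics/wrist0.png

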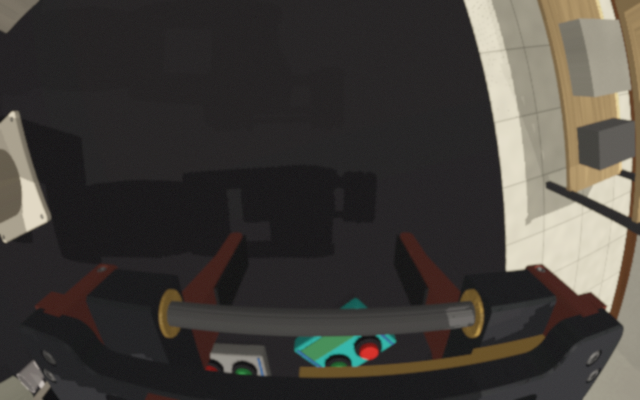

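The scene view shows the blue-framed lid near (323,195), lying over the housing, with the grey terminal at (403,261). Its red key is at (402,251) and its green key at (412,264). The turquoise look-alike is at (450,296). Next I'll measure the lid and the keys.

```bash
cat > h.py <<'E'
import numpy as np, cv2
from workcell import ctrl
def ray(c,u,v):
    d=np.array([(u-c["cx"])/c["fx"],(v-c["cy"])/c["fy"],1.0]); R=np.array(c["R"]); 
    return -R.T@c["t"], R.T@d
def onplane(c,u,v,z):
    o,d=ray(c,u,v); return o+d*(z-o[2])/d[2]
def proj(c,X):
    p=c["R"]@np.array(X,float)+c["t"]; return np.array([c["fx"]*p[0]/p[2]+c["cx"],c["fy"]*p[1]/p[2]+c["cy"]])
E
python3 - <<'E'
from h import *
roi={"scene":((285,160,375,235),(375,235,428,285)),"side":((280,155,365,210),(320,270,370,320))}
for n in roi:
    im=cv2.imread(f"pics/{n}0.png"); c=ctrl.get_calibration(n); hsv=cv2.cvtColor(im,cv2.COLOR_BGR2HSV)
    def m(lo,hi,r):
        k=cv2.inRange(hsv,lo,hi); z=np.zeros_like(k); z[r[1]:r[3],r[0]:r[2]]=k[r[1]:r[3],r[0]:r[2]]; return z
    b=m((100,120,60),(120,255,255),roi[n][0])
    cs=max(cv2.findContours(b,cv2.RETR_EXTERNAL,cv2.CHAIN_APPROX_NONE)[0],key=cv2.contourArea)
    h=cv2.convexHull(cs); q=cv2.approxPolyDP(h,4,True)[:,0]
    print(n,"lid",b.sum()//255)
    for p in q: print(p,onplane(c,*p,214).round())
    for nm,lo,hi in (("green",(45,120,60),(85,255,255)),("red",(0,150,80),(8,255,255))):
        k=m(lo,hi,roi[n][1]); N,L,S,C=cv2.connectedComponentsWithStats(k)
        for i in range(1,N):
            if S[i,4]>15: print(nm,S[i],C[i].round(1),onplane(c,*C[i],52).round(1))
    r=roi[n]; x0=min(r[0][0],r[1][0])-10;y0=min(r[0][1],r[1][1])-10;x1=max(r[0][2],r[1][2])+10;y1=max(r[0][3],r[1][3])+20
    print(x0,y0); cv2.imwrite(f"pics/{n}_crop.png",cv2.resize(im[y0:y1,x0:x1],None,fx=3.5,fy=3.5,interpolation=cv2.INTER_CUBIC))
E
```

```text
scene lid 499
[333 168] [445. -40. 214.]
[356 200] [486. 119. 214.]
[314 222] [656.  80. 214.]
[292 188] [616. -80. 214.]
green [408 259   8   8  50] [411.6 262.5] [455.6 386.7  52. ]
red [399 247   8   7  48] [402.2 250. ] [441.6 328.9  52. ]
275 150
side lid 428
[353 171] [446. -33. 214.]
[341 200] [484. 134. 214.]
[290 189] [651.  88. 214.]
[307 161] [609. -83. 214.]
green [343 294  10   8  61] [347.8 297.5] [450.6 392.9  52. ]
red [348 278  10  10  63] [352.5 283.1] [436.9 334.9  52. ]
270 145
```

```bash
python3 -c "
import cv2
for n in('scene','side'): print(cv2.imread(f'pics/{n}_crop.png').shape)"
```

```text
(542, 570, 3)
(682, 385, 3)
```

View pics/scene_crop.png

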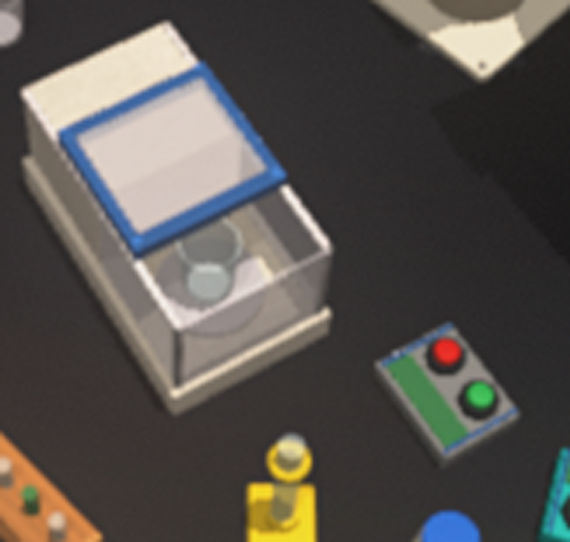

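View pics/side_crop.png

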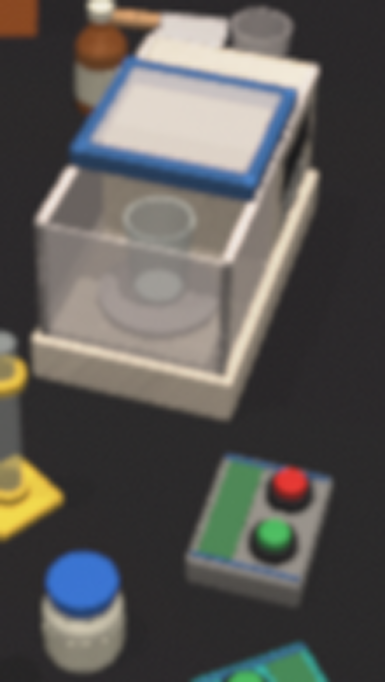

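```bash
cat >> h.py <<'E'
from scipy.spatial.transform import Rotation as Ro
def st():
    o=ctrl.get_obs(); R=Ro.from_rotvec(o["orientation"]).as_matrix(); return o,o["ee_pos"],R
def need(target,yaw_y=None):
    o,p,R=st(); d=R.T@(np.array(target)-p)
    print("t",round(o["t"],2),"pos",p.round(1),"F",o["ft_force"].round(1),"w",round(o["width"],1))
    print("toolx",R[:,0].round(3),"tooly",R[:,1].round(3),"toolz",R[:,2].round(3)); print("delta tool m",(d/1000).round(4))
    if yaw_y is not None:
        w=np.array([np.cos(yaw_y),np.sin(yaw_y),0])
        for s in(1,-1):
            print("turn",s,round(np.arctan2(R[:,2]@(s*w),R[:,1]@(s*w)),3),"q6",o["qpos"][5].round(2))
E
python3 - <<'E'
from h import *
need((517,-105,300),-0.25)
E
```

```text
t 0.15 pos [173.1 600.2 247.1] F [ 0.7  0.6 -0.5] w 87.6
toolx [-0.    -0.001 -1.   ] tooly [ 0.277  0.961 -0.001] toolz [ 0.961 -0.277 -0.   ]
delta tool m [-0.0523 -0.5823  0.5259]
turn 1 1.54 q6 -0.02
turn -1 -1.602 q6 -0.02
```

Request:
arm_command(
  deltas=[
    [-0.04, 0, 0, 0],
    [-0.02, 0, 0.03, 0.05],
    [0, 0, 0.05, 0.08],
    [0, 0, 0.05, 0.08],
    [0, -0.005, 0.05, 0.08],
    [0, -0.01, 0.05, 0.08],
    [0, -0.01, 0.05, 0.08],
    [0, -0.01, 0.05, 0.08],
    [0, -0.01, 0.05, 0.08],
    [0, -0.01, 0.05, 0.08],
  ],
  hand=0,
)

```text
t: 1.15
ee_pos: [484.7, 329.3, 306.8]
orientation: [0.766, 1.43, -0.772]
ft_force: [1.3, -0.1, 0.1]
width: 11.0
```

Run:
```python
from h import *
need((517,-105,300),-0.25)
```

```text
t 1.15 pos [484.7 329.3 306.8] F [ 1.3 -0.1  0.1] w 11.0
toolx [-0.001 -0.003 -1.   ] tooly [ 0.834  0.551 -0.003] toolz [ 0.551 -0.834  0.002]
delta tool m [ 0.0083 -0.2124  0.3802]
turn 1 0.834 q6 -0.01
turn -1 -2.308 q6 -0.01
```

Request:
arm_command(
  deltas=[
    [0, -0.008, 0.05, 0.09],
    [0, -0.008, 0.05, 0.09],
    [0, -0.008, 0.05, 0.09],
    [0, -0.008, 0.05, 0.09],
    [0, -0.008, 0.05, 0.09],
    [0, -0.008, 0.05, 0.09],
    [0, -0.008, 0.05, 0.09],
    [0, -0.008, 0.05, 0.09],
    [0, -0.008, 0.03, 0.08],
    [0, 0, 0, 0],
  ],
)

```text
t: 2.15
ee_pos: [508.3, -93.8, 306.4]
orientation: [1.392, 1.073, -1.4]
ft_force: [-0.4, 0.7, -0.3]
width: 0.6
```

Run:
```python
from h import *
need((517,-105,300),-0.25)
```

```text
t 2.15 pos [508.3 -93.8 306.4] F [-0.4  0.7 -0.3] w 0.6
toolx [-0.002 -0.005 -1.   ] tooly [ 0.967 -0.256 -0.001] toolz [-0.256 -0.967  0.005]
delta tool m [0.0065 0.0113 0.0086]
turn 1 -0.008 q6 0.06
turn -1 3.133 q6 0.06
```

Request:
arm_command(
  deltas=[
    [0, 0.011, 0.01, 0],
    [0, 0, 0, 0],
    [0, 0, 0, 0],
  ],
)

```text
t: 2.45
ee_pos: [517.8, -106.4, 306.4]
orientation: [1.391, 1.075, -1.398]
ft_force: [0.2, 0.7, 0.0]
width: 0.5
```

Run:
```python
from h import *
need((517,-105,223),-0.25)
c=ctrl.get_calibration("wrist"); print(c["R"].round(3), -c["R"].T@c["t"])
cv2.imwrite("pics/wrist1.png",ctrl.get_image("wrist")[:,:,::-1])
cv2.imwrite("pics/side1.png",ctrl.get_image("side")[:,:,::-1])
```

```text
t 2.45 pos [ 517.8 -106.4  306.4] F [0.2 0.7 0. ] w 0.5
toolx [-0.002 -0.004 -1.   ] tooly [ 0.967 -0.253 -0.001] toolz [-0.253 -0.967  0.004]
delta tool m [ 0.0834 -0.001  -0.0015]
turn 1 -0.006 q6 0.04
turn -1 3.135 q6 0.04
[[ 0.967 -0.254 -0.001]
 [-0.242 -0.923  0.3  ]
 [-0.077 -0.29  -0.954]] [538.48848859 -27.0153203  442.68833196]
```

View pics/wrist1.png

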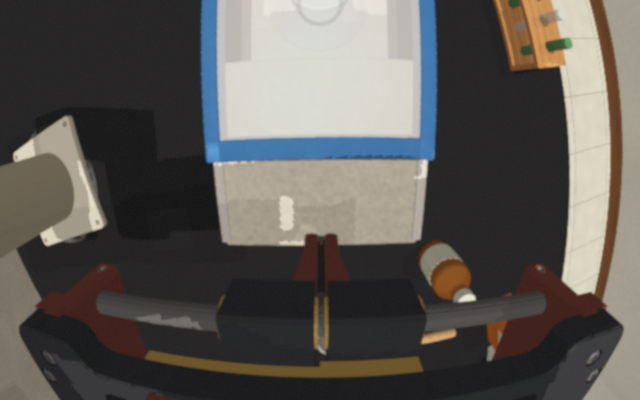

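View pics/side1.png

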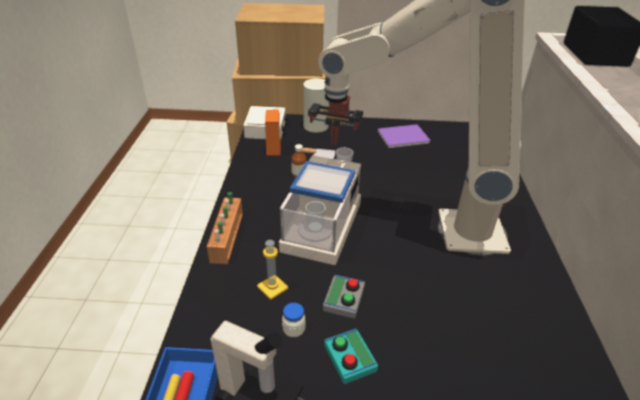

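The wrist view shows the lid's outer edge from (207,161) to (433,158), with the housing top behind it ending at row 243. The shut fingers are centred at column 321. I'll cast rays for these points.

```bash
cat >> h.py <<'E'
def fish(c,u,v,z):
    a=np.array([u-c["cx"],v-c["cy"]]); r=np.hypot(*a); th=r/c["fx"]
    d=np.array([*(a/r*np.sin(th)),np.cos(th)]); R=c["R"]; o=-R.T@c["t"]; d=R.T@d; return o+d*(z-o[2])/d[2]
E
python3 - <<'E'
from h import *
c=ctrl.get_calibration("wrist")
P={}
for n,u,v,z in (("L",207,161,214),("R",433,158,214),("HL",222,244,188),("HR",422,244,188),("tipL",321,237,281)):
    P[n]=fish(c,u,v,z); print(n,P[n].round(1))
print(np.linalg.norm(P["L"]-P["R"]),np.linalg.norm(P["HL"]-P["HR"]))
d=P["R"]-P["L"]; yaw=np.arctan2(d[1],d[0]); d=P["HR"]-P["HL"]; print(yaw,np.arctan2(d[1],d[0]))
m=(P["L"]+P["R"])/2; h=(P["HL"]+P["HR"])/2; yv=np.array([-np.sin(yaw),np.cos(yaw),0]); print(m,h,(m-h)@yv)
E
```

```text
L [441.8 -43.2 214. ]
R [613.3 -85.8 214. ]
HL [ 416.5 -123.3  188. ]
HR [ 599.3 -171.3  188. ]
tipL [519.8 -97.8 281. ]
176.72904090574656 188.93896785883368
-0.2432486880917473 -0.2568033446171831
[527.53949995 -64.49555216 214.        ] [ 507.88094902 -147.27297426  188.        ] 85.07540527520145
```

Request:
arm_command(
  deltas=[
    [0.04, 0, 0, 0],
    [0.03, 0, 0, 0],
    [0.012, 0, 0, 0],
    [0, 0, 0, 0],
    [0, 0, 0, 0],
  ],
)

```text
t: 3.05
ee_pos: [520.3, -103.1, 224.0]
orientation: [1.388, 1.076, -1.39]
ft_force: [0.1, 0.4, 0.3]
width: 0.6
```

Run:
```python
from h import *
need((528,-63,223),-0.25)
cv2.imwrite("pics/wrist2.png",ctrl.get_image("wrist")[:,:,::-1])
```

```text
t 3.05 pos [ 520.3 -103.1  224. ] F [0.1 0.4 0.3] w 0.6
toolx [ 0.002 -0.005 -1.   ] tooly [ 0.969 -0.246  0.003] toolz [-0.246 -0.969  0.004]
delta tool m [ 0.0008 -0.0024 -0.0407]
turn 1 0.001 q6 0.04
turn -1 -3.14 q6 0.04
```

View pics/wrist2.png

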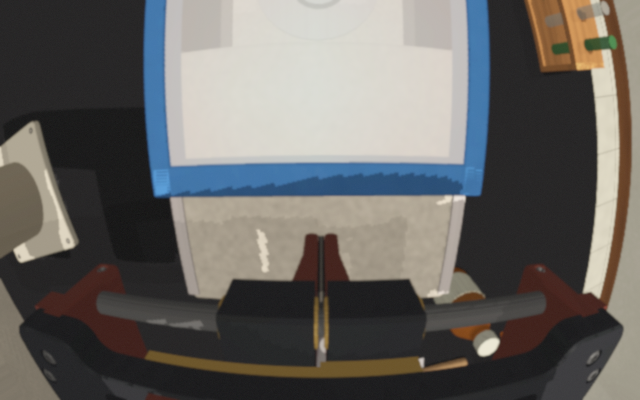

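The fingers are square to the edge and about 30 mm behind it, so I'll start the push.

Request:
arm_command(
  deltas=[
    [0, 0, -0.012, 0],
    [0, 0, -0.012, 0],
    [0, 0, -0.01, 0],
    [0, 0, -0.01, 0],
    [0, 0, -0.01, 0],
    [0, 0, -0.01, 0],
  ],
)

```text
t: 3.7
ee_pos: [538.6, -37.0, 227.4]
orientation: [1.389, 1.07, -1.386]
ft_force: [-2.0, -2.6, -2.0]
width: 0.3
```

Run:
```python
from h import *
need((528,-63,223),-0.25)
c=ctrl.get_calibration("wrist")
cv2.imwrite("pics/wrist3.png",ctrl.get_image("wrist")[:,:,::-1])
```

```text
t 3.7 pos [538.6 -37.  227.4] F [-2.  -2.6 -2. ] w 0.3
toolx [ 0.008 -0.007 -1.   ] tooly [ 0.969 -0.246  0.009] toolz [-0.246 -0.969  0.005]
delta tool m [ 0.0045 -0.0039  0.0278]
turn 1 0.001 q6 0.17
turn -1 -3.141 q6 0.17
```

View pics/wrist3.png

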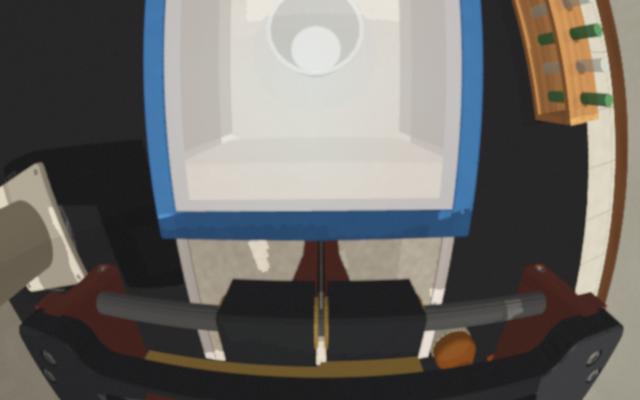

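The fingers are touching the lid at about 3 N and it is moving. The tool has risen a little, so I'll correct its height and keep pushing.

Request:
arm_command(
  deltas=[
    [0.003, 0, -0.008, 0],
    [0.002, 0, -0.008, 0],
    [0.001, 0, -0.008, 0],
    [0, 0, -0.006, 0],
  ],
)

```text
t: 4.15
ee_pos: [547.6, -4.4, 221.5]
orientation: [1.391, 1.07, -1.384]
ft_force: [-1.2, -1.5, 0.9]
width: 0.5
```

Run:
```python
from h import *
need((528,-63,223),-0.25)
```

```text
t 4.15 pos [547.6  -4.4 221.5] F [-1.2 -1.5  0.9] w 0.5
toolx [ 0.009 -0.006 -1.   ] tooly [ 0.969 -0.246  0.011] toolz [-0.246 -0.969  0.004]
delta tool m [-0.0013 -0.0046  0.0616]
turn 1 0.001 q6 0.23
turn -1 -3.14 q6 0.23
```

Request:
arm_command(
  deltas=[
    [-0.001, 0, -0.004, 0],
    [0, 0, -0.004, 0],
    [0, 0, -0.003, 0],
  ],
)

```text
t: 4.45
ee_pos: [549.5, 3.9, 222.3]
orientation: [1.381, 1.067, -1.388]
ft_force: [-6.0, -27.8, 5.7]
width: 0.6
```

Request:
arm_command(
  deltas=[
    [0, 0, -0.003, 0],
    [0, 0, -0.003, 0],
  ],
)

```text
t: 4.65
ee_pos: [549.6, 3.9, 222.4]
orientation: [1.37, 1.061, -1.394]
ft_force: [-3.3, -17.0, 2.3]
width: 0.8
```

Request:
arm_command(
  deltas=[
    [0, 0, -0.003, 0],
    [0, 0, -0.003, 0],
  ],
)

```text
t: 4.85
ee_pos: [549.6, 4.0, 222.5]
orientation: [1.36, 1.055, -1.4]
ft_force: [-3.8, -16.5, 3.3]
width: 0.2
```

The force jumped to 28 N and then held at 17 N with no further movement, so the lid is against its stop. I'll back off, rise and look.

Request:
arm_command(
  deltas=[
    [0, 0, 0.01, 0],
    [0, 0, 0.03, 0],
    [-0.03, 0, 0.02, 0],
    [-0.05, 0, 0, 0],
    [-0.03, 0, 0, 0],
    [0, 0, 0, 0],
  ],
)

```text
t: 5.45
ee_pos: [534.0, -52.7, 337.1]
orientation: [1.363, 1.058, -1.402]
ft_force: [0.4, 0.4, 0.1]
width: 0.5
```

Run:
```python
from h import *
need((453,390,180),-0.25)
c=ctrl.get_calibration("wrist")
cv2.imwrite("pics/wrist4.png",ctrl.get_image("wrist")[:,:,::-1])
cv2.imwrite("pics/scene4.png",ctrl.get_image("scene")[100:330,240:520,::-1].repeat(2,0).repeat(2,1))
cv2.imwrite("pics/side4.png",ctrl.get_image("side")[120:330,200:420,::-1].repeat(2,0).repeat(2,1))
```

```text
t 5.45 pos [534.  -52.7 337.1] F [0.4 0.4 0.1] w 0.5
toolx [-0.003 -0.032 -0.999] tooly [ 0.97  -0.243  0.005] toolz [-0.243 -0.97   0.032]
delta tool m [ 0.143  -0.1868 -0.4145]
turn 1 0.005 q6 0.15
turn -1 -3.137 q6 0.15
```

View pics/wrist4.png

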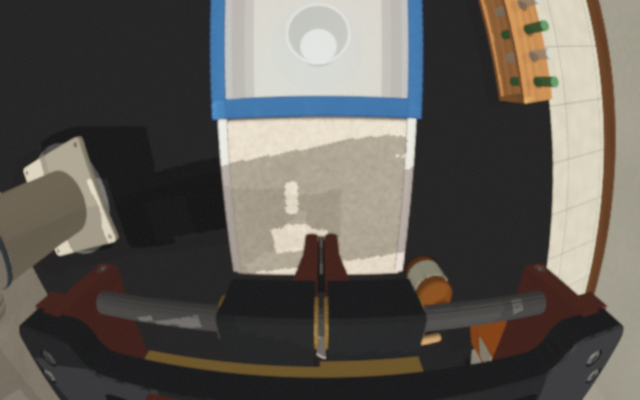

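View pics/scene4.png

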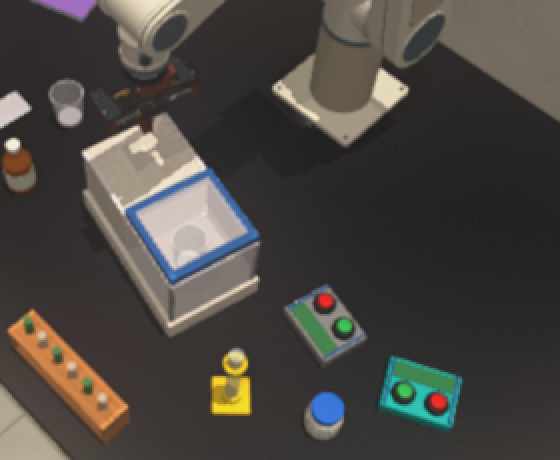

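View pics/side4.png

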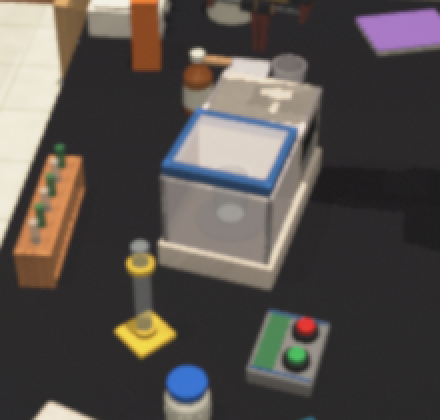

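Run:
```python
from h import *
c=ctrl.get_calibration("wrist")
P=[fish(c,u,v,z) for u,v,z in((214,119,214),(421,118,214),(233,272,188),(403,272,188))]
m=(P[0]+P[1])/2;h=(P[2]+P[3])/2; print(m.round(1),h.round(1),((m-h)@[0.247,0.969,0]).round(1))
A=ctrl.get_calibration("scene");B=ctrl.get_calibration("side")
def tri(a,b):
    M=[];r=[]
    for c,(u,v) in((A,a),(B,b)):
        o,d=ray(c,u,v);d/=np.linalg.norm(d);Q=np.eye(3)-np.outer(d,d);M.append(Q);r.append(Q@o)
    return np.linalg.solve(sum(M),sum(r))
print("green",tri((411.6,262.5),(347.8,297.5)),"red",tri((402.2,250),(352.5,283.1)))
print("cyl foot",onplane(A,355,298,8),onplane(B,272,287,8))
need((453,390,180),-0.24)
```

```text
[545.1  16.7 214. ] [ 504.9 -142.4  188. ] 164.1
green [450.55863201 384.33582369  41.74084129] red [436.7296142  326.28458802  42.05119078]
cyl foot [690.93923414 326.53669445   8.        ] [686.36898456 329.14767959   8.        ]
t 5.6 pos [531.6 -52.2 332.1] F [ 0.2 -0.1  0.3] w 0.2
toolx [-0.012 -0.032 -0.999] tooly [ 0.97  -0.242 -0.003] toolz [-0.242 -0.97   0.034]
delta tool m [ 0.1389 -0.1829 -0.4149]
turn 1 -0.005 q6 0.15
turn -1 3.137 q6 0.15
```

The lid edge has moved 79 mm and is flush at the front wall, so the lid is shut. Next I'll move above the green key.

Request:
arm_command(
  deltas=[
    [0, -0.018, -0.042, 0],
    [0, -0.018, -0.042, 0],
    [0, -0.018, -0.042, 0],
    [0, -0.018, -0.042, 0],
    [0, -0.018, -0.042, 0],
    [0, -0.018, -0.042, 0],
    [0, -0.018, -0.042, 0],
    [0, -0.018, -0.042, 0],
    [0, -0.018, -0.042, 0],
    [0, -0.018, -0.035, 0],
  ],
  hand=0,
)

```text
t: 6.6
ee_pos: [447.0, 402.4, 296.6]
orientation: [1.338, 1.07, -1.442]
ft_force: [1.1, -0.3, 0.2]
width: 0.2
```

Run:
```python
from h import *
need((453,390,180),-0.24)
c=ctrl.get_calibration("wrist")
cv2.imwrite("pics/wrist5.png",ctrl.get_image("wrist")[:,:,::-1])
```

```text
t 6.6 pos [447.  402.4 296.6] F [ 1.1 -0.3  0.2] w 0.2
toolx [-0.041 -0.043 -0.998] tooly [ 0.968 -0.25  -0.029] toolz [-0.248 -0.967  0.052]
delta tool m [0.1167 0.0123 0.0044]
turn 1 -0.011 q6 0.97
turn -1 3.13 q6 0.97
```

View pics/wrist5.png

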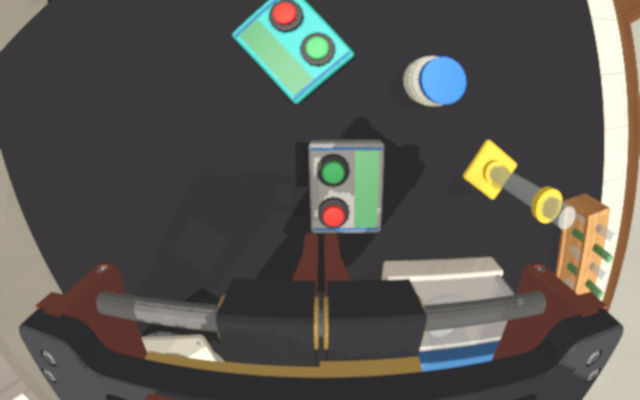

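The wrist view shows the grey terminal with its green key near (333,170) and its red key near (333,215). The turquoise look-alike is further off, at the top. I'll measure both keys by mask.

```bash
cat >> h.py <<'E'
def keys(fn,roi,c):
    im=cv2.imread(fn);hsv=cv2.cvtColor(im,cv2.COLOR_BGR2HSV);G=R_=None
    for nm,lo,hi in (("green",(50,150,60),(85,255,255)),("red",(0,150,80),(8,255,255))):
        k=cv2.inRange(hsv,lo,hi); z=np.zeros_like(k); x0,y0,x1,y1=roi; z[y0:y1,x0:x1]=k[y0:y1,x0:x1]
        N,L,S,C=cv2.connectedComponentsWithStats(z)
        for i in range(1,N):
            if S[i,4]>60:
                u,v=S[i,0]+S[i,2]/2-.5,S[i,1]+S[i,3]/2-.5
                print(nm,S[i],C[i].round(1),fish(c,*C[i],52).round(1))
E
python3 - <<'E'
from h import *
c=ctrl.get_calibration("wrist")
keys("pics/wrist5.png",(305,140,352,235),c)
need((453,390,180))
E
```

```text
red [323 205  22  21 363] [333.1 215.5] [435.9 335.4  52. ]
t 6.65 pos [445.4 407.  295.9] F [-0.6  2.8 -0.8] w 0.7
toolx [-0.042 -0.04  -0.998] tooly [ 0.968 -0.248 -0.031] toolz [-0.246 -0.968  0.05 ]
delta tool m [0.1161 0.0152 0.0088]
```

Request:
arm_command(
  deltas=[
    [0.04, 0.012, 0.008, 0],
    [0.04, 0, 0, 0],
    [0, 0, 0, 0],
    [0, 0, 0, 0],
  ],
)

```text
t: 7.05
ee_pos: [447.7, 394.7, 207.8]
orientation: [1.325, 1.078, -1.443]
ft_force: [-0.1, -0.8, 0.1]
width: 0.6
```

```bash
sed -i 's/(50,150,60)/(50,100,30)/' h.py
python3 - <<'E'
from h import *
c=ctrl.get_calibration("wrist")
cv2.imwrite("pics/wrist6.png",ctrl.get_image("wrist")[:,:,::-1])
keys("pics/wrist6.png",(260,100,400,270),c)
need((453,390,85))
E
```

```text
green [318 173  29  30 677] [332.1 187.5] [451.3 387.9  52. ]
red [321 228  25  25 271] [336.2 237.5] [442.9 333.5  52. ]
t 7.1 pos [447.4 394.4 207.8] F [-0.1 -0.6 -0.4] w 0.3
toolx [-0.05  -0.046 -0.998] tooly [ 0.97  -0.241 -0.037] toolz [-0.239 -0.969  0.057]
delta tool m [ 0.1224  0.0111 -0.004 ]
```

View pics/wrist6.png

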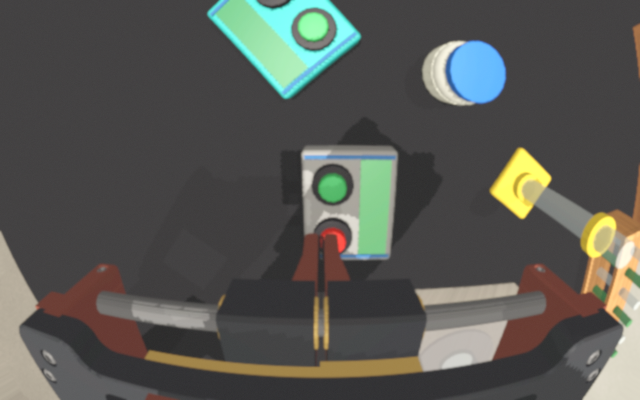

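Request:
arm_command(
  deltas=[
    [0.04, 0.01, -0.004, 0],
    [0.04, 0, 0, 0],
    [0.02, 0, 0, 0],
    [0, 0, 0, 0],
    [0, 0, 0, 0],
  ],
)

```text
t: 7.6
ee_pos: [459.3, 394.9, 114.0]
orientation: [1.339, 1.078, -1.432]
ft_force: [0.4, 0.5, -0.3]
width: 0.5
```

Run:
```python
from h import *
c=ctrl.get_calibration("wrist")
cv2.imwrite("pics/wrist7.png",ctrl.get_image("wrist")[:,:,::-1])
keys("pics/wrist7.png",(260,100,400,270),c)
need((453,390,85))
cv2.imwrite("pics/side7.png",cv2.resize(ctrl.get_image("side")[220:340,270:420,::-1],None,fx=4,fy=4,interpolation=cv2.INTER_CUBIC))
```

```text
green [296 213  39  35 775] [313.5 226.7] [451.8 393.9  52. ]
t 7.65 pos [459.4 395.  114.3] F [ 0.2 -0.1  0.2] w 0.9
toolx [-0.038 -0.036 -0.999] tooly [ 0.97  -0.242 -0.028] toolz [-0.241 -0.97   0.044]
delta tool m [ 0.0297 -0.0042  0.0051]
```

View pics/wrist7.png

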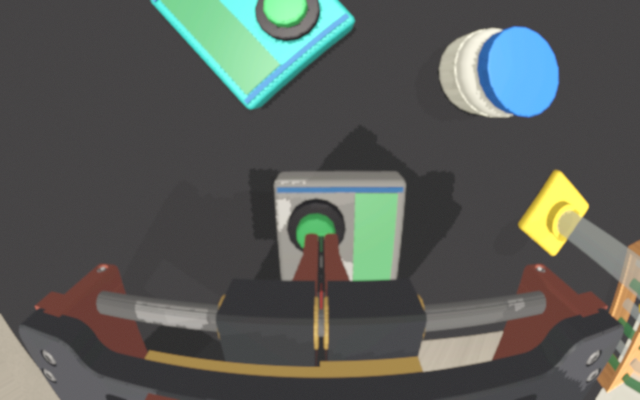

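View pics/side7.png

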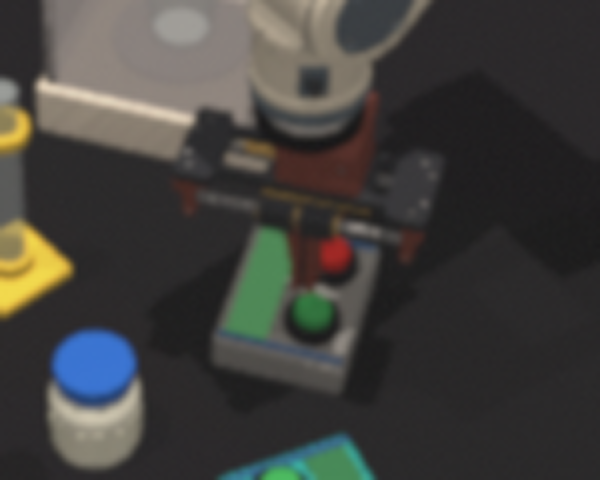

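Run:
```python
from h import *
c=ctrl.get_calibration("wrist")
print(fish(c,315.5,231,52),fish(c,316.5,229,42))
need((453,390,83),-0.24)
```

```text
[452.4841677  390.43122504  52.        ] [451.98592006 387.30941767  42.        ]
t 7.7 pos [459.5 395.1 114.5] F [-0.3  0.6  0.2] w 0.6
toolx [-0.038 -0.036 -0.999] tooly [ 0.97  -0.242 -0.028] toolz [-0.241 -0.97   0.044]
delta tool m [ 0.0319 -0.0042  0.0051]
turn 1 -0.004 q6 0.94
turn -1 3.138 q6 0.94
```

Request:
arm_command(
  deltas=[
    [0.02, -0.005, 0.005, 0],
    [0.005, 0, 0, 0],
    [0, 0, 0, 0],
    [0, 0, 0, 0],
  ],
)

```text
t: 8.1
ee_pos: [456.0, 393.5, 96.1]
orientation: [1.35, 1.079, -1.422]
ft_force: [-0.5, 0.3, 0.8]
width: 0.3
```

Run:
```python
from h import *
need((453,390.5,70.5))
cv2.imwrite("pics/wrist8.png",ctrl.get_image("wrist")[:,:,::-1])
cv2.imwrite("pics/side8.png",cv2.resize(ctrl.get_image("side")[220:340,270:420,::-1],None,fx=4,fy=4,interpolation=cv2.INTER_CUBIC))
```

```text
t 8.1 pos [456.  393.5  96.1] F [-0.5  0.3  0.8] w 0.3
toolx [-0.029 -0.029 -0.999] tooly [ 0.97  -0.242 -0.022] toolz [-0.241 -0.97   0.035]
delta tool m [ 0.0257 -0.0016  0.0027]
```

View pics/wrist8.png

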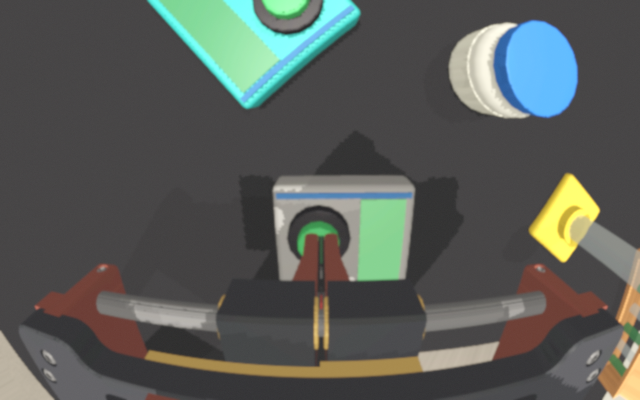

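View pics/side8.png

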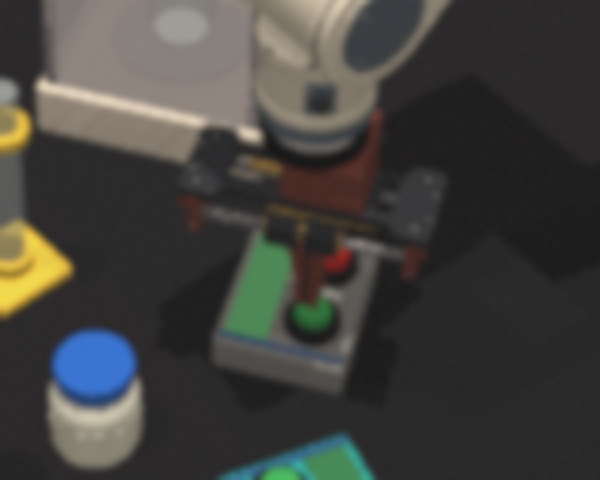

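The fingers are centred over the green key, so I'll descend.

Request:
arm_command(
  deltas=[
    [0.01, -0.001, 0.002, 0],
    [0.005, 0, 0, 0],
    [0, 0, 0, 0],
  ],
)

```text
t: 8.5
ee_pos: [454.7, 391.8, 80.9]
orientation: [1.352, 1.079, -1.42]
ft_force: [-0.3, -0.1, -0.5]
width: 0.2
```

Request:
arm_command(
  deltas=[
    [0.002, 0, 0, 0],
  ],
)

```text
t: 8.6
ee_pos: [454.6, 391.6, 78.7]
orientation: [1.351, 1.079, -1.42]
ft_force: [0.3, 0.8, 0.0]
width: 0.2
```

Request:
arm_command(
  deltas=[
    [0.003, 0, 0, 0],
    [0.003, 0, 0, 0],
    [0.002, 0, 0, 0],
  ],
)

```text
t: 8.9
ee_pos: [454.7, 391.8, 70.9]
orientation: [1.352, 1.079, -1.419]
ft_force: [-4.3, -3.0, 22.1]
width: 0.5
```

Request:
arm_command(
  deltas=[
    [0.001, 0, 0, 0],
  ],
)

```text
t: 9.0
ee_pos: [454.7, 391.8, 71.0]
orientation: [1.352, 1.079, -1.42]
ft_force: [-4.4, -3.8, 18.0]
width: 0.6
```

Request:
arm_command(
  deltas=[
    [0.001, 0, 0, 0],
    [0.001, 0, 0, 0],
    [0.001, 0, 0, 0],
    [0.0005, 0, 0, 0],
  ],
)

```text
t: 9.4
ee_pos: [454.6, 391.7, 71.4]
orientation: [1.352, 1.079, -1.42]
ft_force: [-1.5, -0.7, 4.6]
width: 0.7
```

Request:
arm_command(
  deltas=[
    [-0.006, 0, 0, 0],
    [-0.015, 0, 0, 0],
    [-0.04, 0, 0, 0],
    [-0.05, 0, 0, 0],
    [-0.05, 0, 0, 0],
    [-0.03, 0, 0, 0],
    [0, 0, 0.03, 0],
    [0, 0, 0, 0],
    [0, 0, 0, 0],
  ],
)

```text
t: 10.3
ee_pos: [453.2, 368.0, 277.7]
orientation: [1.355, 1.079, -1.415]
ft_force: [1.6, 0.2, -0.5]
width: 0.3
```

Run:
```python
from h import *
c=ctrl.get_calibration("wrist")
im=ctrl.get_image("wrist")[:,:,::-1]; cv2.imwrite("pics/wrist9.png",im)
keys("pics/wrist9.png",(260,100,400,270),c)
need((453,390,85))
cv2.imwrite("pics/scene9.png",ctrl.get_image("scene")[100:330,240:520,::-1].repeat(2,0).repeat(2,1))
cv2.imwrite("pics/side9.png",ctrl.get_image("side")[120:330,200:420,::-1].repeat(2,0).repeat(2,1))
```

```text
green [307 143  24  24 450] [318.6 154.9] [451.  386.7  52. ]
red [308 191  24  23 424] [319.4 201.9] [437.6 329.6  52. ]
t 10.35 pos [453.  367.9 277.3] F [ 0.6 -0.1  1.3] w 0.5
toolx [-0.025 -0.025 -0.999] tooly [ 0.97  -0.241 -0.018] toolz [-0.241 -0.97   0.031]
delta tool m [ 0.1916 -0.0019 -0.0274]
```

View pics/wrist9.png

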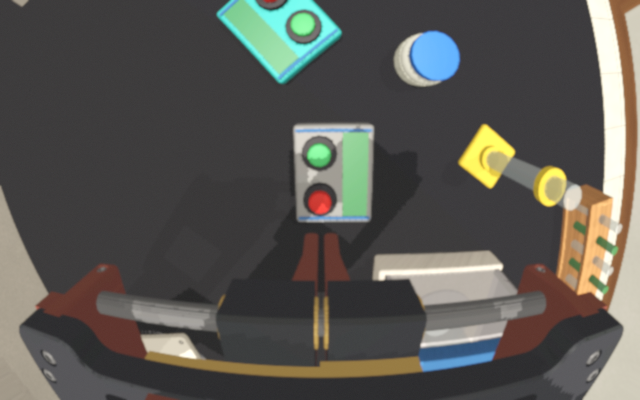

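View pics/scene9.png

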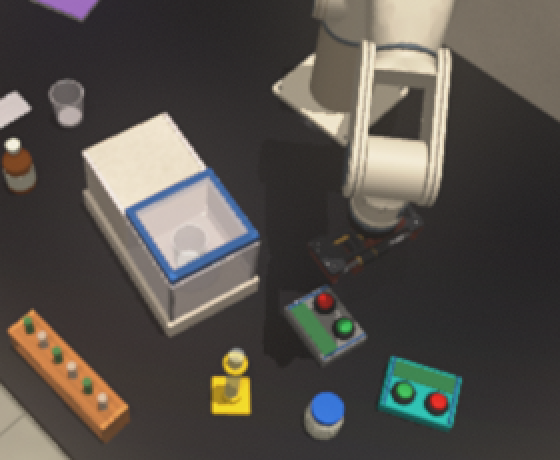

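View pics/side9.png

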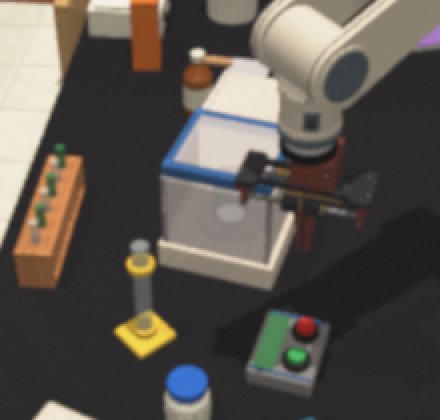

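The terminal, lid and other items sit at the same pixels as before the press, the green key is up, and the arm is touching nothing.

```bash
python3 -c "
from workcell import ctrl
print(ctrl.close_job())"
```

```text
the job is handed in; nothing more can be done
None
```

I shut the lid, then pressed and released the green tare key, and handed the job in at about 10.5 s of the 45 s allowed.

- **Lid:** I pushed the middle of its -y edge with the closed fingertips. It slid about 79 mm at roughly 2–4 N until it hit its stop, where the force peaked at 28 N and then held near 17 N with no further movement. Later pictures show it flush over the chamber and still there after the tare press.
- **Tare key:** I pressed it straight down until the fingertips were about 46 mm above the bench, which is full travel. It stayed down for about 0.5 s, with 22 N at first easing to 5 N, and then I released it. The last pictures show it back up.
- **Everything else:** I never touched the red key. The terminal, beaker and the other items in view look unmoved.
- **Disagreements:**
  - The two fixed cameras' rays put the key tops at about 42 mm instead of 52 mm. I went by the known height and close-up wrist views, and the key bottomed out where expected.
  - The wrist-view distance from the shut lid's edge to the back of the housing came out at 164 mm, against about 170 mm expected from the given sizes. I relied on the firm stop and the flush front edge instead.
  - The tool tilted by up to about 0.07 rad along the way, which did not affect the result.

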